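# Find the unlatched tip-up cover

## Task

One of the four identical covers in the steel deck is unlatched: press lightly with the fingertips on the marks at the covers' near ends, one after another, until you find the one that rocks, then push its near half down until the cover stands fully open at its stop, and take your hand away so that it stays open. Only push from above: do not grip a cover or touch its underside, do not force the latched ones, and leave the things standing around where they are.

Things in the scene. Friction and masses are not known exactly. Their poses are not given: they have to be found in the camera images.
- deck: fixed steel block 200 (x) x 380 (y) x 75 mm high on the bench, yaw within 0.4 rad. Origin on the bench under the covers' pivot line, mid-row; x away from the robot (block spans -90 to +110 mm), y left, z up. Four identical covers lie flush in its top (z = 75 mm), pivots at x = 0, y = +135, +45, -45, -135 mm for covers 1 to 4. Under each a well 104 x 74 mm, its floor 71 mm below the top.
- cover_1 (a joint): tilt of cover 1 (leftmost (largest y)), rad: 0 flush, grows as its near end sinks into the well and its far end rises; stop at 0.85 = fully open. Each is a metal plate 100 (x) x 70 mm on a pivot axis along deck y: 60 mm lie on the robot's side, 40 mm beyond. Exactly one is unlatched; all look alike.
- cover_2 (a joint): tilt of cover 2 (second from the left), rad: 0 flush, grows as its near end sinks into the well and its far end rises; stop at 0.85 = fully open. Like cover 1. A latched cover gives 1 to 2 mm at its near end, then is rigid. The unlatched one turns on a stiff hinge (0.09 N m: 2 to 3 N at its mark) and stays at any tilt it is left in.
- cover_3 (a joint): tilt of cover 3 (third from the left), rad: 0 flush, grows as its near end sinks into the well and its far end rises; stop at 0.85 = fully open. Like cover 1. The stop is reached by a closed fingertip pushing down 30 mm on the robot's side of the axis, at 20 to 35 mm below the deck's top.
- cover_4 (a joint): tilt of cover 4 (rightmost), rad: 0 flush, grows as its near end sinks into the well and its far end rises; stop at 0.85 = fully open. Like cover 1. Each cover is a 4 mm skin on a 4 mm dark backing plate (90 x 60 mm) that forms its underside, not to be touched.
- press_1 (a point): centre of the dark round mark (16 mm) on top of cover 1's near half, 42 mm from the pivot axis, 18 mm from the near edge, 75 mm above the bench while flush. Moves with the cover; axes as the deck's while flush.
- press_2 (a point): centre of the dark round mark (16 mm) on top of cover 2's near half, 42 mm from the pivot axis, 18 mm from the near edge, 75 mm above the bench while flush. Moves with the cover; axes as the deck's while flush.
- press_3 (a point): centre of the dark round mark (16 mm) on top of cover 3's near half, 42 mm from the pivot axis, 18 mm from the near edge, 75 mm above the bench while flush. Moves with the cover; axes as the deck's while flush.
- press_4 (a point): centre of the dark round mark (16 mm) on top of cover 4's near half, 42 mm from the pivot axis, 18 mm from the near edge, 75 mm above the bench while flush. Moves with the cover; axes as the deck's while flush.
- flange: bystander: loose aluminium ring, 52 mm across, 13 mm high, on the deck's back margin beyond the covers; origin centre of its underside
- jar: bystander: loose small amber jar, 36 mm across, 50 mm high, on the deck's back margin; origin centre of its underside
- bottle: bystander: loose white bottle, 60 mm across, 150 mm high, on the bench left of the deck; origin centre of its underside
- driver: bystander: loose screwdriver, 190 mm long, lying on the bench right of the deck; origin under its middle

How it is judged (in metres and radians):
At the end, for the whole second after the job is handed in: The unlatched cover is tilted open by more than 0.65 rad (stop at 0.85) and at rest, the other three are shut (under 0.06 rad), and the four bystanders lie within 30 mm of where they started (((value of joint cover_1 above 0.65 rad and value of joint each of cover_2, cover_3, cover_4 below 0.06 rad) or (value of joint cover_2 above 0.65 rad and value of joint each of cover_1, cover_3, cover_4 below 0.06 rad) or (value of joint cover_3 above 0.65 rad and value of joint each of cover_1, cover_2, cover_4 below 0.06 rad) or (value of joint cover_4 above 0.65 rad and value of joint each of cover_1, cover_2, cover_3 below 0.06 rad)) and velocity of joint cover_1 between -0.05 and 0.05 rad/s and velocity of joint cover_2 between -0.05 and 0.05 rad/s and velocity of joint cover_3 between -0.05 and 0.05 rad/s and velocity of joint cover_4 between -0.05 and 0.05 rad/s and distance of each of flange, jar, bottle, driver from where it was at the start of the episode below 0.03 m); the robot touches nothing.
It fails at once if a cover's underside is touched with more than 1 N (gripped or lifted instead of pushed) (contact force between any of cover_1_c1, cover_2_c1, cover_3_c1, cover_4_c1 and the arm above 1 N or contact force between any of cover_1_c1, cover_2_c1, cover_3_c1, cover_4_c1 and the fingers above 1 N).
It fails at once if the deck or a cover is forced with more than 60 N (contact force between deck and the fingers above 60 N or contact force between deck and the arm above 60 N).
It fails at once if a bystander is moved or lifted more than 30 mm (distance of any of flange, jar, bottle, driver from where it was at the start of the episode above 0.03 m).
It also fails if it takes over 45 s, if anything falls off the work surface, if the arm or the gripper's body presses on something with over 40 N, if the wrist force passes 120 N, or if a joint passes its speed limit or range.

## Robot

A 7-joint arm with a two-finger parallel gripper is mounted at the origin on the work surface. World frame = base frame: x ahead of the robot, y to its left, z up, the work surface at z = 0. Lengths are in mm, angles in rad, forces in N, time in s.
With the tool pointing down it reaches from about 400 to 900 mm from the base axis. Payload 5.5 kg.
Tool frame: the origin (TCP) lies at the very end of the fingers, on their centre line; the grasp point (between the pads) lies 19 mm behind it; z points along the fingers, y is the direction in which the jaws open and shut (so a half turn about z gives the same grasp; the last joint's range is limited). The gripper opens to 85 mm and grips with 20 to 120 N. Pads are 22 mm wide; open, the fingers measure 114 mm over their backs; the gripper's body (76 mm by 85 mm) begins 54 mm behind the grasp point. The pads swing forward as they close: fully open they stand 13 mm farther back than shut.
Start: joints at [1.47, 0.501, -0.427, 1.55, 0.221, 1.138, -0.21], TCP at [231.321, -607.446, 231.31] pointing down, gripper open.
Joint ranges: [-2.88, 2.88], [-0.31, 2.03], [-1.54, 1.56], [0.2, 2.42], [-1.41, 4.55], [0.19, 2.02], [-2.57, 2.57]. Speed limits (rad/s): [2.57, 2.57, 3.14, 3.14, 3.14, 3.14, 3.14].

## Interface

Orientations are given as a unit quaternion [x, y, z, w].
In Python, from cell import * gives the robot as it stands.
- The arm moves only by the tool step_arm, never from a script. Its argument "moves" is a list of rows, each a list of 3 entries, a list of its own where there are three numbers: the shift along the tool's x, y, z as a fraction of full scale, then the turn about the tool's z as a fraction of full scale, then the closure, from 0 (fully open) to 1 (shut). A call has 1 to 8 rows; each row is the pose to reach, as a shift and turn from the pose commanded when the call began, along the tool's axes at that moment, turning the shorter way round; what a row does not reach only later rows make up. Full scale, the value 1, is 100 mm for a shift and pi rad for a turn. A row lasts 1/8 s, in which the tool goes at most 62.5 mm and 10.7 degrees, less where a joint would pass 70% of its speed; a pose out of reach is approached as far as the arm can. A call with a number of a shift or a turn outside -1 to 1 is refused whole. A call with a gripper value outside its range is refused whole. The fingers move at their own pace and stop on an object; "grip_force" is the grip in N (left out, the last holds). Time passes only in rows, so rows that repeat a pose let the fingers close. It gives the time, the measured TCP pose, the force and the opening at its end, in the units of the state.
- state(): the state, without advancing time (a new reading comes with each control period).
- capture(name): name is "scene" or "top" or "wrist"; returns a dict with "image" (480x640x3 uint8, red, green, blue), "K" (3x3 intrinsics, pixels), "position" and "rotation" of the camera in the world. Camera axes: x right, y down, z forward; pixel columns grow to the right and rows downward; lengths in mm; the calibration is good to about 2 mm. A picture is of the moment at which its call begins. There is no depth.
- close_job(): hands the job in, once; it reports no verdict.
Trained networks look in the newest picture that a camera, given by its name, has taken for a name from the list of things; names that differ only in an ending like _2 or _b are one class to them, and where a whole thing is asked for, a point or a joint stands for the part that bears it (a point fixed in the world has none). Each returns a list of dicts, best first, with "conf" (0 to 1); they miss things now and then, are a little off and sometimes report something else, mostly with a low value. They report only what shows in the picture. A call takes as long as a camera call.
- search_frame(name, camera): "box" ([left, top, right, bottom] in pixels, round what is visible of it).
- cut_out(name, camera): "mask" (480x640 bool, what is visible of it) and "box" ([left, top, right, bottom] in pixels, round what is visible of it).
- place_of(name, camera): "pixel" ([column, row] in pixels: a listed point, or the origin of a listed thing).
The state is a dict: "time_s": time; "joints": joint angles; "qd": joint speeds; "joint_efforts": joint torques, N m; "eef_pos": TCP position; "tool_rot": TCP orientation; "contact_force": force on the tool from outside, world axes, zero at the start; "wrist_torque": the same for the moment, N m; "width": finger opening in mm.
Only numpy, scipy, OpenCV 4.12 (cv2) and the standard library are available. Lean on these libraries where they do the work, as an engineer would, in place of code of your own. Each camera call takes 0.05 s, during which the arm holds its last target.

## Working session

There is one attempt and no reset: what is moved stays moved. The work goes in short steps, Python scripts to look and compute and a tool call to move; the robot and the scene stay as the last step left them, time stands still between calls to the robot, and variables do not carry over. Pictures are saved under pics/ and viewed, and the job is handed in when it is done.

Besides the shell and the picture viewer there is one more tool, called after "Call:" as name(argument=value, ...), one argument or row to a line, values as JSON. step_arm: Moves the arm, as the interface text tells. Its arguments: {"type":"object","properties":{"moves":{"type":"array","items":{"type":"array"}},"grip_force":{"type":"number"}},"required":["moves"]}

```bash
mkdir -p pics; ls; python3 - <<'E'
from cell import *
import cv2
print(state())
for n in ["scene","top"]:
    c=capture(n); cv2.imwrite(f"pics/{n}0.png",c["image"][:,:,::-1]); print(n,c["K"],c["position"],c["rotation"])
    for k in ["press_1","deck"]:
        print(n,k,[(p["pixel"],p["conf"]) for p in place_of(k,n)])
E
```

```text
pics
{'time_s': 0.0, 'joints': array([ 1.47020202,  0.50185576, -0.42679754,  1.5514554 ,  0.22081253,
        1.1382801 , -0.21028772]), 'qd': array([ 0.00056343, -0.00080473, -0.00055738,  0.00028795,  0.00138062,
       -0.00028281, -0.00065181]), 'joint_efforts': array([-3.28908063e-04, -5.69509327e+01, -5.81684455e+00, -2.80932623e+01,
        1.03520625e-02,  1.19099903e-02,  9.28780082e-06]), 'eef_pos': array([ 230.99952704, -606.82991806,  230.25269428]), 'tool_rot': array([ 9.83494665e-01,  1.80934533e-01, -1.44011313e-04, -9.58471115e-04]), 'contact_force': array([0.30445101, 0.49918469, 0.45399915]), 'wrist_torque': array([ 0.01074902, -0.02035922, -0.02447244]), 'width': 85.26056906600134}
scene [[492.14264113   0.         317.5541283 ]
 [  0.         492.14264113 237.80261167]
 [  0.           0.           1.        ]] [1094.83036101  674.11874122  677.46448766] [ 0.28339278  0.83592486 -0.44332522 -0.15614385]
scene press_1 [([327.1, 221.4], 0.9), ([342.5, 245.8], 0.74), ([360.8, 266.3], 0.73), ([383.7, 294.2], 0.66)]
scene deck [([334.5, 289.1], 0.59)]
top [[543.7305065    0.         313.16262935]
 [  0.         543.7305065  236.44747553]
 [  0.           0.           1.        ]] [ 411.96842606  -14.01091327 1472.39143642] [ 0.71429964 -0.69750296  0.03644292 -0.04401773]
top press_1 [([301.1, 258.8], 0.86), ([338.5, 269.9], 0.85), ([239.9, 242.7], 0.84), ([274.1, 251.4], 0.72)]
top deck [([294.2, 239.7], 0.93)]
```

View pics/scene0.png

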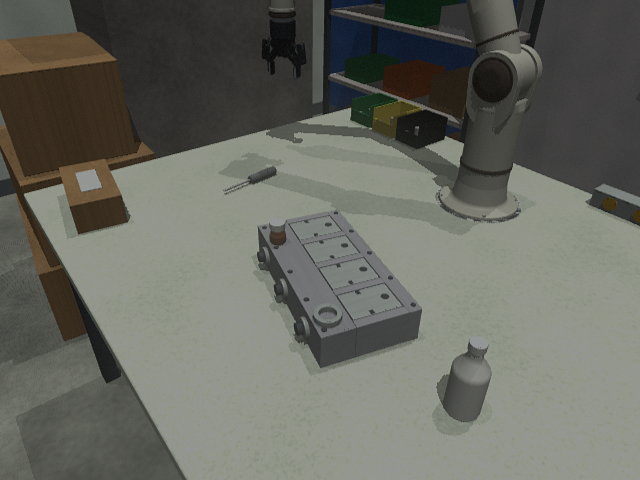

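View pics/top0.png

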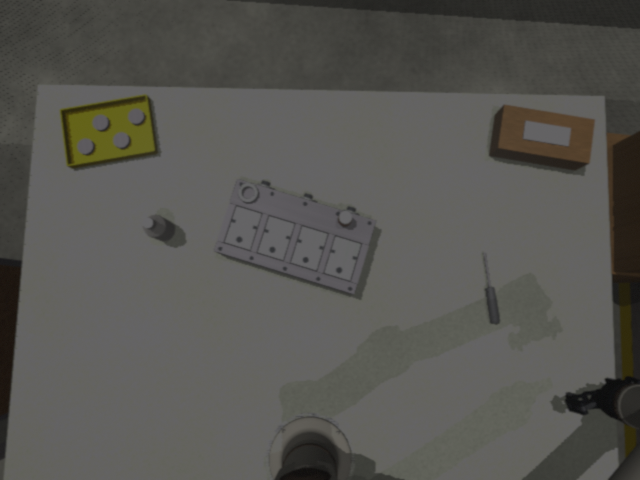

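```bash
cat > h.py <<'E'
import numpy as np
from scipy.spatial.transform import Rotation as R
from cell import *
def ray(px,c,z):
    r=R.from_quat(c["rotation"]) if np.size(c["rotation"])==4 else R.from_matrix(c["rotation"])
    d=r.apply(np.linalg.inv(c["K"])@[px[0],px[1],1]); p=np.array(c["position"]); return p+d*(z-p[2])/d[2]
E
python3 - <<'E'
from h import *
for n in ["top","scene"]:
    c=capture(n)
    P=[ray(p["pixel"],c,75)[:2] for p in place_of("press_1",n)[:4]]
    P=np.array(sorted(P,key=lambda p:-p[1]));print(n,P.round(1),np.diff(P,axis=0).round(1))
    v=P[0]-P[3];print("yaw",np.arctan2(-v[0],v[1]), P.mean(0))
    for k in ["jar","flange","bottle","driver"]:
        print(k,[ (ray(p["pixel"],c,75 if k in("jar","flange") else 0)[:2].round(),p["conf"]) for p in place_of(k,n)[:1]])
s=state();print(R.from_quat(s["tool_rot"]).as_matrix().round(3))
E
```

```text
top [[551.7 189.7]
 [535.9 109.9]
 [515.9  27. ]
 [485.8 -61.7]] [[-15.8 -79.8]
 [-20.  -82.9]
 [-30.1 -88.7]]
yaw -0.2563965891303172 [522.341741    66.24014608]
jar [(array([614., -81.]), 0.48)]
flange [(array([528., 108.]), 0.71)]
bottle [(array([595., 410.]), 0.88)]
driver [(array([ 466., -468.]), 0.93)]
scene [[558.  190.8]
 [531.4 112. ]
 [508.2  20.6]
 [487.8 -65.4]] [[-26.6 -78.8]
 [-23.2 -91.4]
 [-20.3 -86. ]]
yaw -0.26711727743272595 [521.36099191  64.50619853]
jar [(array([617., -74.]), 0.6)]
flange [(array([691., 186.]), 0.57)]
bottle []
driver [(array([574.,  62.]), 0.64)]
[[ 0.935  0.356  0.   ]
 [ 0.356 -0.935 -0.   ]
 [ 0.     0.    -1.   ]]
```

The top view shows the deck at about (295,240), its marks running from (240,243) to (339,270), and the screwdriver well off to the right. I'll move over with the gripper closed, above everything.

Call:
step_arm(
  moves=[
    [[0.5, -0.5, 0], 0, 1],
    [[1, -1, 0], 0, 1],
    [[1, -1, 0], 0, 1],
  ],
  grip_force=40,
)

```text
time_s: 1.27
eef_pos: [292.0, -474.2, 231.7]
tool_rot: [0.983, 0.184, 0.0, -0.0]
contact_force: [0.9, -0.1, 0.1]
width: 32.0
```

Call:
step_arm(
  moves=[
    [[0.5, -0.5, 0], 0, 1],
    [[1, -1, 0], 0, 1],
    [[1, -1, 0], 0, 1],
  ],
)

```text
time_s: 1.65
eef_pos: [348.9, -346.2, 231.8]
tool_rot: [0.983, 0.184, 0.0, 0.0]
contact_force: [0.1, -0.7, -0.2]
width: 0.2
```

Call:
step_arm(
  moves=[
    [[0.5, -0.5, 0], 0, 1],
    [[1, -1, 0], 0, 1],
    [[1, -1, 0], 0, 1],
  ],
)

```text
time_s: 2.02
eef_pos: [406.6, -217.8, 231.9]
tool_rot: [0.983, 0.183, 0.001, 0.0]
contact_force: [0.4, -1.7, -0.4]
width: -0.1
```

Call:
step_arm(
  moves=[
    [[0.5, -0.5, 0], 0.05, 1],
    [[1, -1, 0], 0.1, 1],
    [[1, -1, 0], 0.15, 1],
    [[1, -1, 0], 0.2, 1],
    [[1, -1, 0], 0.2, 1],
  ],
)

```text
time_s: 2.65
eef_pos: [463.1, -92.7, 231.3]
tool_rot: [0.991, -0.132, 0.0, 0.0]
contact_force: [0.1, -0.5, 0.1]
width: -0.1
```

```bash
python3 - <<'E'
from h import *
import cv2
for n in ["wrist","top","scene"]:
    c=capture(n); cv2.imwrite(f"pics/{n}1.png",c["image"][:,:,::-1])
    P=[ray(p["pixel"],c,75)[:2].tolist()+[p["conf"]] for p in place_of("press_1",n)]
    print(n,np.round(sorted(P,key=lambda p:-p[1]),2), [p["pixel"] for p in place_of("press_1",n)])
    print([(ray(p["pixel"],c,0)[:2].round(1),p["conf"]) for p in place_of("deck",n)[:2]])
print(c["position"]); s=state(); print(s["eef_pos"])
E
```

```text
wrist [[538.16 111.98   0.7 ]
 [513.83  24.1    0.96]
 [489.42 -58.94   0.82]] [[178.6, 203.5], [276.5, 205.6], [75.4, 202.9]]
[(array([561.4,  56.9]), 0.8)]
top [[552.21 191.02   0.73]
 [531.87 106.43   0.74]
 [520.77  28.41   0.83]
 [489.47 -64.16   0.66]] [[302.8, 255.8], [272.7, 250.8], [240.3, 242.2], [338.5, 268.8]]
[(array([571.,  49.]), 0.58)]
scene [[559.64 191.75   0.79]
 [535.22 105.42   0.78]
 [512.77  23.31   0.95]
 [482.15 -71.43   0.62]] [[343.5, 244.4], [382.4, 293.7], [361.3, 266.7], [327.1, 221.2]]
[(array([563.8,  61.8]), 0.91)]
[1094.83036101  674.11874122  677.46448766]
[462.73877298 -91.39578407 231.31227348]
```

View pics/wrist1.png

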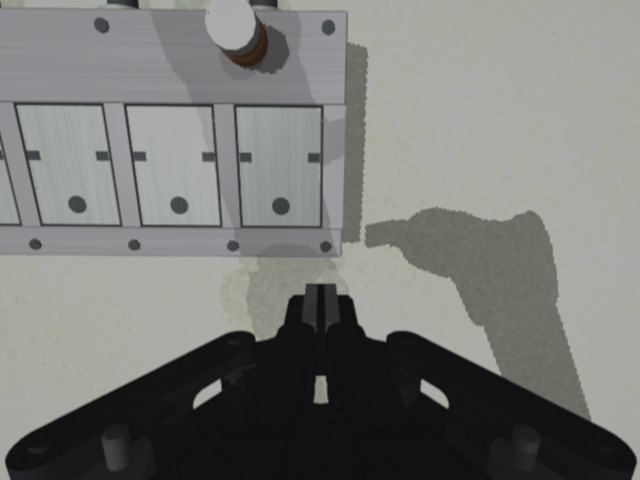

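The wrist view shows marks of covers 2, 3 and 4 at (77,204), (179,205) and (281,206). The deck is nearly aligned with the tool. I'll refine the marks and fit the deck pose.

```bash
python3 - <<'E'
from h import *
import cv2
c=capture("wrist");g=cv2.cvtColor(c["image"],cv2.COLOR_RGB2GRAY)
P=[]
for u,v in [(77,204),(179,205),(281,206)]:
    w=g[v-16:v+17,u-16:u+17]; m=(w<95).astype(np.uint8); n,l,st,ce=cv2.connectedComponentsWithStats(m)
    i=l[16,16]; p=ce[i]+[u-16,v-16]; q=ray(p,c,75)[:2]; print(p,st[i],q); P.append(q)
P=np.array(P);print(np.linalg.norm(np.diff(P,axis=0),axis=1)); v=P[0]-P[2]; yaw=np.arctan2(-v[0],v[1]);print("yaw",yaw)
ey=np.array([-np.sin(yaw),np.cos(yaw)]);ex=np.array([ey[1],-ey[0]])
m3=P.mean(0)
s=state();M=R.from_quat(s["tool_rot"]).as_matrix();print("toolx",M[:2,0],"yaw",np.arctan2(M[1,0],M[0,0]))
for k in range(4):
    t=m3+ey*90*(2-k); d=t-s["eef_pos"][:2]; print(k+1,t.round(1),"tool shift",(M[:2,:2].T@d).round(1), "30mm pt",(t+12*ex).round(1))
E
```

```text
[ 78.17647059 203.14932127] [  9   7  17  17 221] [536.9553421  111.20863374]
[180.06074766 203.98598131] [  9   7  17  17 214] [512.72157049  24.45598728]
[281.86403509 204.85964912] [  9   7  17  17 228] [488.44839004 -62.31248664]
[90.07384389 90.09969676]
yaw -0.2725866808913092
toolx [ 0.96525008 -0.26132793] yaw -0.2643976845104067
1 [561.2 197.8] tool shift [  19.4 -304.8] 30mm pt [572.7 194.6]
2 [536.9 111.1] tool shift [  18.7 -214.8] 30mm pt [548.5 107.9]
3 [512.7  24.5] tool shift [  18.  -124.8] 30mm pt [524.3  21.2]
4 [488.5 -62.2] tool shift [ 17.2 -34.8] 30mm pt [500.  -65.5]
```

Call:
step_arm(
  moves=[
    [[0.1, -0.2, 0.4], 0, 1],
    [[0.17, -0.35, 0.8], 0, 1],
    [[0.17, -0.35, 1], 0, 1],
    [[0.17, -0.35, 1], 0, 1],
  ],
)

```text
time_s: 3.8
eef_pos: [487.0, -61.5, 129.9]
tool_rot: [0.991, -0.131, -0.002, -0.0]
contact_force: [0.7, 0.1, -0.3]
width: -0.0
```

Call:
step_arm(
  moves=[
    [[0, 0, 0.3], 0, 1],
    [[0, 0, 0.45], 0, 1],
    [[0, 0, 0.5], 0, 1],
    [[0, 0, 0.5], 0, 1],
  ],
)

```text
time_s: 4.3
eef_pos: [488.7, -62.0, 81.8]
tool_rot: [0.991, -0.132, 0.0, 0.0]
contact_force: [-0.2, -0.5, -0.6]
width: 0.0
```

Call:
step_arm(
  moves=[
    [[0, 0, 0.02], 0, 1],
    [[0, 0, 0.04], 0, 1],
    [[0, 0, 0.06], 0, 1],
    [[0, 0, 0.06], 0, 1],
  ],
)

```text
time_s: 4.8
eef_pos: [488.3, -62.0, 75.2]
tool_rot: [0.991, -0.132, -0.0, -0.0]
contact_force: [0.1, 0.1, 1.0]
width: 0.0
```

Call:
step_arm(
  moves=[
    [[0, 0, 0.01], 0, 1],
    [[0, 0, 0.02], 0, 1],
    [[0, 0, 0.03], 0, 1],
    [[0, 0, 0.03], 0, 1],
  ],
)

```text
time_s: 5.3
eef_pos: [488.2, -61.9, 72.2]
tool_rot: [0.991, -0.132, -0.0, -0.0]
contact_force: [-1.4, 0.1, 1.3]
width: 0.0
```

Call:
step_arm(
  moves=[
    [[0, 0, 0.01], 0, 1],
    [[0, 0, 0.02], 0, 1],
    [[0, 0, 0.02], 0, 1],
  ],
)

```text
time_s: 5.68
eef_pos: [488.3, -61.9, 70.2]
tool_rot: [0.991, -0.132, -0.0, -0.0]
contact_force: [-1.2, -1.4, -0.2]
width: 0.1
```

Call:
step_arm(
  moves=[
    [[0, 0, 0.01], 0, 1],
    [[0, 0, 0.02], 0, 1],
    [[0, 0, 0.02], 0, 1],
  ],
)

```text
time_s: 6.05
eef_pos: [488.4, -62.0, 68.2]
tool_rot: [0.991, -0.132, 0.0, -0.0]
contact_force: [-0.8, 1.1, 0.3]
width: -0.4
```

```bash
python3 - <<'E'
from h import *
import cv2
c=capture("wrist"); cv2.imwrite("pics/w2.png",c["image"][:,:,::-1])
for i in range(5):
    c=capture("scene"); print(state()["contact_force"],state()["eef_pos"])
cv2.imwrite("pics/s2.png",cv2.resize(c["image"][180:340,220:440,::-1],None,fx=3.5,fy=3.5))
E
```

```text
[-1.33076094  0.62655214  0.5846259 ] [488.45325816 -61.97973015  68.26308689]
[-0.88737451  0.37689437  0.72535658] [488.45048055 -61.96375059  68.27849578]
[-1.00061649 -0.01819239  0.07317565] [488.50332716 -61.99141969  68.31399086]
[-0.03972271  0.38045923  0.15231794] [488.57197745 -62.02545876  68.34179839]
[ 0.1387881   0.58709129 -0.05250595] [488.57968771 -62.02623913  68.34271602]
```

View pics/w2.png

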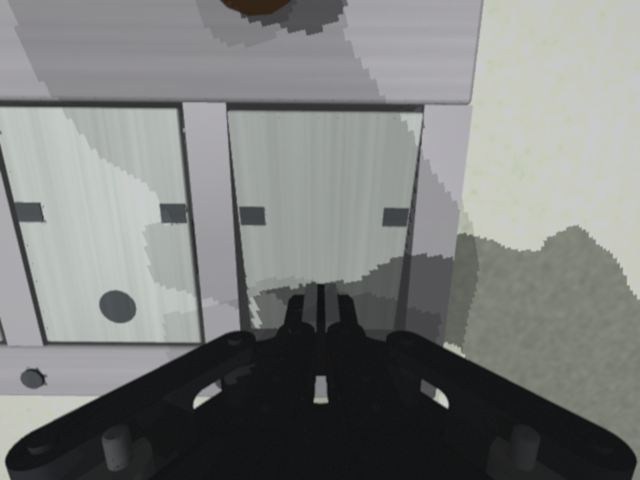

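View pics/s2.png

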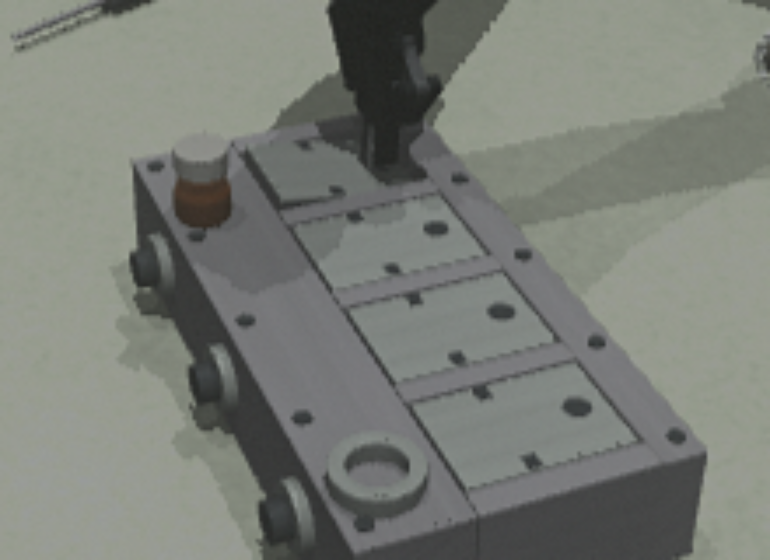

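Cover 4 rocks: its far edge already stands proud in the scene crop at (300,200), and the push force is only about 1 N. I'll lift, shift 12 mm toward the pivot and push down.

Call:
step_arm(
  moves=[
    [[0, 0, -0.08], 0, 1],
    [[0.12, 0, -0.08], 0, 1],
    [[0.12, 0, 0], 0, 1],
    [[0.12, 0, 0.05], 0, 1],
    [[0.12, 0, 0.08], 0, 1],
    [[0.12, 0, 0.1], 0, 1],
    [[0.12, 0, 0.1], 0, 1],
  ],
)

```text
time_s: 7.22
eef_pos: [499.1, -64.9, 57.8]
tool_rot: [0.991, -0.132, -0.001, -0.0]
contact_force: [-0.6, -0.3, 0.6]
width: 0.1
```

Call:
step_arm(
  moves=[
    [[0, 0, 0.02], 0, 1],
    [[0, 0, 0.04], 0, 1],
    [[0, 0, 0.05], 0, 1],
    [[0, 0, 0.05], 0, 1],
  ],
)

```text
time_s: 7.72
eef_pos: [499.7, -65.0, 53.1]
tool_rot: [0.991, -0.132, -0.0, -0.0]
contact_force: [-0.1, 0.5, 0.8]
width: -0.3
```

Call:
step_arm(
  moves=[
    [[0, 0, 0.015], 0, 1],
    [[0, 0, 0.03], 0, 1],
    [[0, 0, 0.03], 0, 1],
  ],
)

```text
time_s: 8.1
eef_pos: [500.1, -65.1, 51.6]
tool_rot: [0.991, -0.132, 0.0, 0.001]
contact_force: [-5.3, 0.2, 19.0]
width: 0.2
```

Call:
step_arm(
  moves=[
    [[0, 0, 0.015], 0, 1],
    [[0, 0, 0.03], 0, 1],
    [[0, 0, 0.03], 0, 1],
  ],
)

```text
time_s: 8.48
eef_pos: [500.2, -65.1, 51.0]
tool_rot: [0.991, -0.132, 0.0, 0.002]
contact_force: [-14.5, 1.6, 46.1]
width: -0.1
```

The force climbed sharply to 46 N at about 24 mm depth, which matches the stop. Retreating straight up.

Call:
step_arm(
  moves=[
    [[0, 0, -0.1], 0, 1],
    [[0, 0, -0.4], 0, 1],
    [[0, 0, -0.8], 0, 1],
    [[0, 0, -1], 0, 1],
  ],
)

```text
time_s: 8.98
eef_pos: [500.7, -65.1, 148.9]
tool_rot: [0.991, -0.132, 0.001, -0.0]
contact_force: [0.4, 0.2, -0.0]
width: 0.2
```

Call:
step_arm(
  moves=[
    [[-0.3, 0.3, -0.3], 0, 1],
    [[-0.6, 0.6, -0.6], 0, 1],
    [[-1, 1, -0.8], 0, 1],
    [[-1, 1, -0.8], 0, 1],
    [[-1, 1, -0.8], 0, 1],
  ],
)

```text
time_s: 9.6
eef_pos: [377.5, -135.7, 227.4]
tool_rot: [0.991, -0.132, 0.0, 0.0]
contact_force: [0.6, 0.7, -0.5]
width: -0.2
```

```bash
python3 - <<'E'
from h import *
import cv2
c=capture("scene"); cv2.imwrite("pics/s3.png",cv2.resize(c["image"][180:340,220:440,::-1],None,fx=3.5,fy=3.5))
c=capture("wrist"); cv2.imwrite("pics/w3.png",c["image"][:,:,::-1])
s=state();print(s["eef_pos"],s["contact_force"],abs(s["qd"]).max())
E
```

```text
[ 377.97409303 -134.60030315  226.9226889 ] [ 0.13668806 -0.34061708 -0.8642321 ] 0.01175468484804717
```

View pics/s3.png

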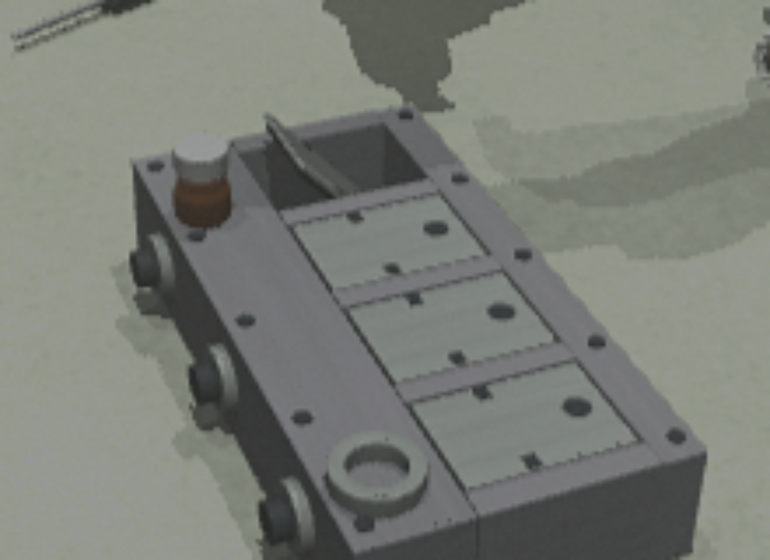

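View pics/w3.png

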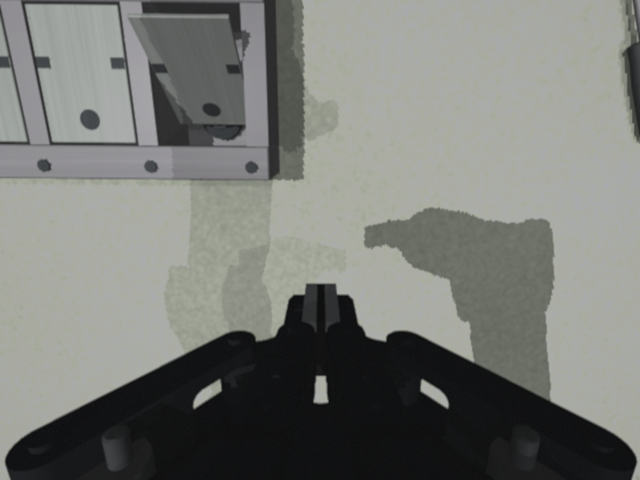

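Cover 4 stands wide open: its far edge is raised at (270,118) in the scene crop, and the well shows in the wrist view at (190,80). The other covers are flush, and the jar and flange have not moved. Handing in.

```bash
python3 -c "
from cell import *
print(close_job())"
```

```text
the job is handed in; nothing more can be done
None
```

Cover 4 (rightmost) was the unlatched one. It now stands open, and I handed the job in at about 10 s of the 45 s allowed.

- **Finding it:** I located the marks with the wrist camera; the fitted spacing was 90.1 mm against the true 90. I pressed cover 4's mark first, and it sank about 7 mm with only about 1 N of resistance. That is less than the 2–3 N you gave, but force noise is about 1 N, and the scene picture confirmed it by showing the far edge rising. I never pressed the other three covers.
- **Opening it:** I moved to 30 mm from the pivot and pushed down to about 24 mm below the deck top. There the force rose sharply, to 46 N vertical (about 48 N in total), which I took as the stop. This last push was harder than it needed to be, though under the 60 N limit. I then lifted straight up and moved clear.
- **Last checks:** The pictures show cover 4 wide open, covers 1–3 flush, and the jar and flange not visibly moved. The force reading was about zero and the arm was clear of the deck. I did not measure the tilt angle numerically. I also did not check the bottle and screwdriver positions again, but the arm stayed well away from both while it worked.

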